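# Case the clock movement

### The job

Stand the brass clock movement on the wooden apron in front of its glass clock case, back towards the open mouth, and push it straight in until it sits fully home against the back wall of the case, upright with its dial facing the door opening. Then swing the glazed door fully shut. Do not topple the movement, and leave the other things on the bench where they are.

Things in the scene. Friction and masses are not known exactly. Their poses are not given: they have to be found in the camera images.
- movement: Loose clock movement, 0.45 kg, 54 deep (x) x 68 wide (y) x 68 mm high. Origin: middle of underside; +x is its back, which enters the case first. Wooden seat board 50 x 68 x 8 below; two brass plates 62 wide, z 8 to 68, outer faces at x = -25 and +25; round white dial 58 diameter on the front plate, centre z 38, face at x = -29. Can be gripped front to back (54 apart).
- movement_dial (a point): Centre of the movement's white dial face, 38 above its underside, at x = -29 of the movement; axes as the movement.
- case: Clock case on a dark wooden stand, fixed. Origin: bench level under the middle of the mouth; +x into the case. Stand top at z 12 mm, 112 wide, x -110 to 65: apron before the mouth (x < 0), case on it x 0 to 53, brass frame, glass sides and roof. Back wall's inner face x = 47. Inside 72 wide, 72 high; jambs flare to 84 wide at x = 0, 72 at x = 13. Outside 98 wide, top at z 91.
- case_mouth (a point): Middle of the lower edge of the case mouth, on the stand's top (12 above the bench); axes as the case.
- case_home (a point): Where the movement's origin lies when it is fully home (back plate on the back wall, dial 7 proud of the mouth), on the stand's top, x = 22 of the case; axes as the case.
- case_door (a joint): Glazed brass-framed door, vertical hinge at x = -14, y = +49 mm of the case. Angle in rad: 0 = shut across the mouth (its inner face 11 mm before the mouth), grows as it swings out; pi/2 = pointing along the case's -x; at most 2.6. 98 wide, 6 thick, z 15 to 89; stays where left. Knob 8 diameter, 10 long on the outside, 93 from the hinge, z 52.
- case_door_edge (a point): Middle of the door's free edge, 98 from the hinge axis, 52 above the bench; its axes turn with the door: y points from this edge towards the hinge, -x is the door's outer side.
- screwdriver: Bystander: screwdriver, 150 long, lying on the bench, in mm. Origin under it.
- brush: Bystander: flat hand brush, 170 long, lying on the bench, in mm. Origin under it.
- oil_bottle: Bystander: small amber oil bottle, 36 diameter, 70 high, upright, in mm. Origin under it.
- jar: Bystander: clear jar with steel cap, 56 diameter, 65 high, upright, in mm. Origin under it.
- spare_dial: Bystander: loose black disc (spare dial), 90 diameter, 6 thick, lying flat, in mm. Origin under it.
- gear: Bystander: loose brass gear wheel, about 58 diameter, 5 thick with a 18 pin standing on it, lying flat, in mm. Origin under it.
- pliers: Bystander: pliers with a red and a yellow handle, about 155 long, lying flat, in mm. Origin under it.

How it is judged:
On the way:
1. the movement is fully home in the case, with the door still open (x of movement in the frame of case_home between -0.003 and 0.004 m and y of movement in the frame of case_home between -0.005 and 0.005 m and z of movement in the frame of case_home between -0.004 and 0.004 m and angle between the x axis of movement and the x axis of case_home, either way round below 0.12 rad and angle between movement's own z axis and vertical below 0.08 rad and x of movement_dial in the frame of case_home below -0.02 m and value of joint case_door above 0.5 rad), for 0.2 s.
At the end, for the whole second after the job is handed in: The movement stands upright on the stand inside the case, within 3 mm of fully home against the back wall, square to the case, dial towards the mouth, at rest; the door is shut (within 0.07 rad) (x of movement in the frame of case_home between -0.003 and 0.004 m and y of movement in the frame of case_home between -0.005 and 0.005 m and z of movement in the frame of case_home between -0.004 and 0.004 m and angle between the x axis of movement and the x axis of case_home, either way round below 0.12 rad and angle between movement's own z axis and vertical below 0.08 rad and x of movement_dial in the frame of case_home below -0.02 m and value of joint case_door below 0.07 rad and linear speed of movement below 0.02 m/s); the robot touches nothing.
It fails at once if the movement is toppled (tilted more than 0.7 rad) (angle between movement's own z axis and vertical above 0.7 rad).
It fails at once if a bystander is moved more than 30 mm (distance of any of screwdriver, brush, oil_bottle, jar, spare_dial, gear, pliers from where it was at the start of the episode above 0.03 m).
It also fails if it takes over 67 s, if anything falls off the work surface, if the arm or the gripper's body presses on something with over 40 N, if the wrist force passes 120 N, or if a joint passes its speed limit or range.

### The arm

A 6-joint arm with a two-finger parallel gripper is mounted at the origin on the work surface. World frame = base frame: x ahead of the robot, y to its left, z up, the work surface at z = 0. Lengths are in m, angles in rad, forces in N, time in s.
With the tool pointing down it reaches from about 0.35 to 0.775 m from the base axis. Payload 7.3 kg.
Tool frame: the origin (TCP) lies midway between the tips of the shut fingers; the grasp point (between the pads) lies 19 mm behind it (tcp_to_grasp is the distance from the TCP to the grasp point, in m); z points along the fingers, y is the line along which they close (so a half turn about z gives the same grasp; the last joint's range is limited). The gripper opens to 92 mm and grips with 3 to 60 N. Pads are 19 mm wide; open, the fingers measure 130 mm over their backs; the gripper's body (75 mm by 190 mm) begins 47 mm behind the grasp point.
Start: joints at [0.988, 0.342, 1.524, -0, 1.275, -0.146], TCP at [0.222, 0.476, 0.227] pointing down, gripper open.
Joint ranges: [-2.53, 2.53], [-0.77, 2.02], [0.04, 2.7], [-1, 4.14], [0.28, 2.66], [-3.11, 3.11]. Speed limits (rad/s): [2.57, 2.57, 3.14, 3.14, 3.14, 3.14].

### API

Orientations are given as [roll, pitch, yaw] about the fixed x, y, z axes, in that order (R = Rz(yaw) Ry(pitch) Rx(roll)).
In Python, from cell import observe, read_camera, calibration, hand_in, tcp_to_grasp gives the robot as it stands.
- The arm moves only by the tool send_rows, never from a script. Its argument "targets" is a list of rows, each a list of 5 numbers: the opening, from 0 (shut) to 1 (fully open), then the shift along the world's x, y, z in m, then the turn about the world's z in rad. A call has 1 to 5 rows; each row shifts and turns the commanded pose from where the row before left it; what a row does not reach is not made up. A row lasts 1/10 s, in which the tool goes at most 50 mm and 8.59 degrees, less where a joint would pass 70% of its speed; a pose out of reach is approached as far as the arm can. A call is refused whole if a number of a shift passes 0.05 or a number of a turn 0.15, either way. A call with a gripper value outside its range is refused whole. The fingers move at their own pace and stop on an object; "grip_force" is the grip in N (left out, the last holds). Time passes only in rows, so rows that do not move let the fingers close. It gives the time, the measured TCP pose, the force, the opening and the grip force at its end, in the units of the state.
- observe(): the state, without advancing time (a new reading comes with each control period).
- read_camera(name): name is "scene" or "top" or "wrist"; returns (picture, depth): 384x512x3 uint8, red, green, blue; 384x512 float32, m along the optical axis (not along the pixel's ray), 0 where there is no reading.
- calibration(name): a dict with "intrinsics" (3x3 intrinsics, pixels), "world_to_cam" (4x4, takes a point from world to camera coordinates); the wrist camera has in their place "hand_eye" (4x4, takes a point from camera to tool coordinates, whose origin is the TCP and whose axes are the flange's). Camera axes: x right, y up, looking along -z (the intrinsics and any distortion apply to the point x, -y, -z); pixel columns grow to the right and rows downward; lengths in m; the calibration is good to about 2 mm. The wrist camera is an equidistant fisheye: a pixel r from the principal point sees the ray r / f radians off the axis. A picture is of the moment at which its call begins: read the wrist's pose just before it. calibration takes no time and is no camera call.
- hand_in(): hands the job in; it is judged then, once.
The state is a dict: "time": time; "qpos": joint angles; "qvel": joint speeds; "joint_efforts": joint torques, N m; "tool_pos": TCP position; "tool_rot": TCP orientation; "contact_force": force on the tool from outside, world axes, zero at the start; "torque": the same for the moment, N m; "opening": finger opening in m; "grip_force": force on a finger pad.
Only numpy, scipy, OpenCV 4.12 (cv2) and the standard library are available. Lean on these libraries where they do the work, as an engineer would, in place of code of your own. Each camera call takes 0.05 s, during which the arm holds its last target. There are 200 camera calls.

## Working session

There is one attempt and no reset: what is moved stays moved. The work goes in short steps, Python scripts to look and compute and a tool call to move; the robot and the scene stay as the last step left them, time stands still between calls to the robot, and variables do not carry over. Pictures are saved under pics/ and viewed, at most 10 in all, crops included, and the job is handed in when it is done.

Besides the shell and the picture viewer there is one more tool, called after "Emit:" by a JSON object that holds its "name" and its "arguments", one argument or row to a line. send_rows: Moves the arm, as the interface text tells. Its arguments: {"type":"object","properties":{"targets":{"type":"array","items":{"type":"array","items":{"type":"number"}}},"grip_force":{"type":"number"}},"required":["targets"]}

```bash
mkdir -p pics
cat > h.py <<'E'
import numpy as np, cv2
from cell import observe, read_camera, calibration, hand_in, tcp_to_grasp
def cloud(name):
    im,d=read_camera(name); c=calibration(name); K=np.array(c["intrinsics"]); T=np.linalg.inv(np.array(c["world_to_cam"]))
    v,u=np.mgrid[:384,:512]
    p=np.stack([(u-K[0,2])/K[0,0]*d,-(v-K[1,2])/K[1,1]*d,-d],-1)
    P=p@T[:3,:3].T+T[:3,3]; P[d==0]=np.nan
    return im,P,c
E
python3 - <<'E'
from h import *
for n in("scene","top"):
    im,P,c=cloud(n); np.savez(n+"0.npz",im=im,P=P); cv2.imwrite(f"pics/{n}0.png",cv2.resize(im[:,:,::-1],(800,600)))
    print(c)
print(observe())
E
```

```text
{'intrinsics': array([[499.56998279,   0.        , 257.59205521],
       [  0.        , 499.56998279, 193.25095706],
       [  0.        ,   0.        ,   1.        ]]), 'world_to_cam': array([[ 0.49148965,  0.87082694,  0.00991825, -0.24497169],
       [-0.72113074,  0.40056398,  0.56526008,  0.38949799],
       [ 0.48827081, -0.28497183,  0.82485312, -1.73020634],
       [ 0.        ,  0.        ,  0.        ,  1.        ]])}
{'intrinsics': array([[441.78966621,   0.        , 250.42480775],
       [  0.        , 441.78966621, 194.19399871],
       [  0.        ,   0.        ,   1.        ]]), 'world_to_cam': array([[-0.02386736, -0.99968884,  0.00725033, -0.04261447],
       [ 0.99376436, -0.02293454,  0.10911646, -0.54785218],
       [-0.10891622,  0.00980945,  0.99400253, -1.11325268],
       [ 0.        ,  0.        ,  0.        ,  1.        ]])}
{'time': 0.1, 'qpos': array([ 9.88016332e-01,  3.42678907e-01,  1.52489949e+00,  6.06818696e-06,
        1.27539788e+00, -1.46038781e-01]), 'qvel': array([-5.62153265e-05, -1.32533680e-03,  1.15832612e-04, -7.81382195e-04,
        3.93000712e-04,  1.07093980e-04]), 'joint_efforts': array([ 2.24097559e-03, -4.32005060e+01, -2.44694567e+01,  7.18722283e-02,
        5.25809114e-02, -6.02231557e-05]), 'tool_pos': array([0.22186984, 0.47542525, 0.22610871]), 'tool_rot': array([-3.14022460e+00, -2.07086693e-04,  2.70484953e+00]), 'contact_force': array([-0.55177683, -0.52166451,  0.54341552]), 'torque': array([ 0.01696332,  0.00682442, -0.03003867]), 'grip_force': 0.0, 'opening': 0.0919316508014429}
```

View pics/scene0.png

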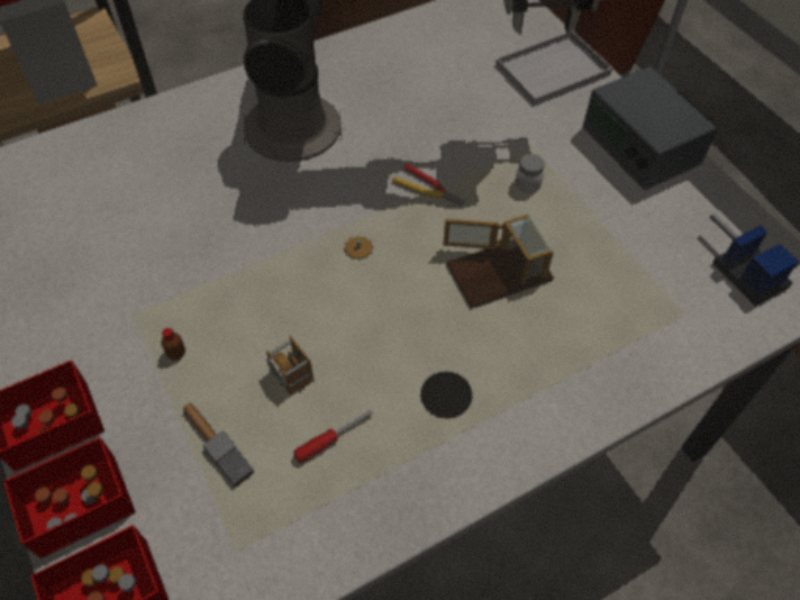

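View pics/top0.png

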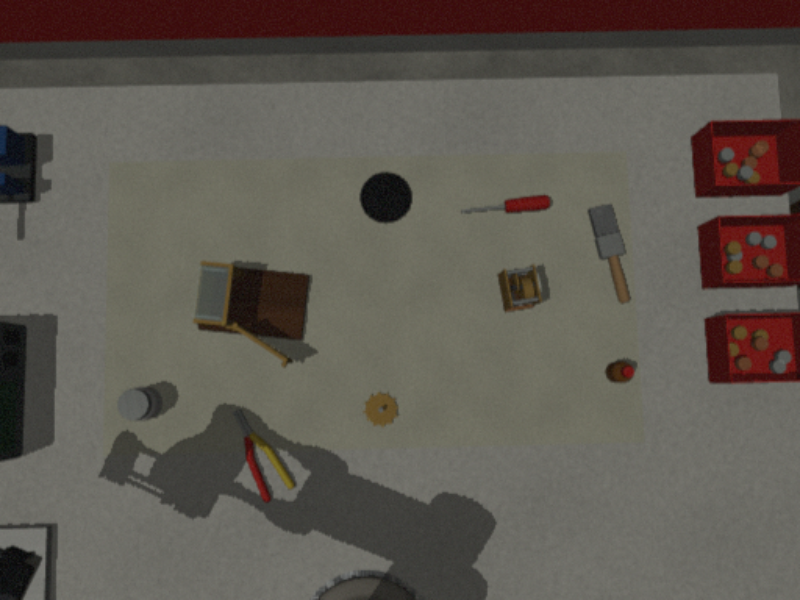

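The pictures show the movement at top (520,288), the case at (215,295) with its apron reaching to x=308, and the door open from (235,325) to (287,362). The case's +x is roughly world +y. Next I measure these and take enlarged crops to find the dial side.

Run:
```python
from h import *
def rect(P,m,tag):
    q=P[m][:,:2].astype(np.float32)*1000; r=cv2.minAreaRect(q); print(tag,m.sum(),"c",np.round(r[0],1),"size",np.round(r[1],1),"ang",round(r[2],1),"z",np.round(np.percentile(P[m][:,2],[5,50,95])*1000,1))
for n in("top","scene"):
    f=np.load(n+"0.npz");P=f["P"];im=f["im"]
    # bench z check
    X,Y,Z=P[...,0],P[...,1],P[...,2]
    w=(X>.35)&(X<.75)&(Y>-.5)&(Y<.4)
    print(n,"bench",np.nanmedian(Z[w]))
    m=w&(Z>.02); 
    k,l,s,c=cv2.connectedComponentsWithStats(m.astype(np.uint8))
    for i in range(1,k):
        if s[i,4]>25: rect(P,l==i,s[i,:2])
    for lo,hi in((.055,.08),(.03,.08)):
        rect(P,(X>.4)&(X<.65)&(Y<-.18)&(Y>-.4)&(Z>lo)&(Z<hi),f"mov{lo}")
    rect(P,w&(Y>.0)&(Z>.007)&(Z<.016),"apron")
    rect(P,w&(Y>.1)&(Z>.085)&(Z<.097),"top>85")
a=np.load("top0.npz")["im"][150:220,300:370]; b=np.load("scene0.npz")["im"][205:260,160:215]
c=np.load("scene0.npz")["im"][130:200,275:360]
g=[cv2.resize(np.clip(x[:,:,::-1]*1.8,0,255).astype(np.uint8),(400,400),interpolation=cv2.INTER_CUBIC) for x in(a,b)]
cv2.imwrite("pics/crop1.png",np.hstack(g))
```

```text
top bench 0.0005933865171270369
[323 125] 197 c [ 713.5 -290.2] size [24.6 74. ] ang 7.2 z [20.7 23.3 27.1]
[382 149] 98 c [ 640.  -427.7] size [39.5 40.4] ang 10.5 z [20.1 21.3 23.7]
[123 167] 1121 c [519.1 200.4] size [208.5  98.8] ang 29.2 z [42.  87.3 91.3]
[320 169] 509 c [ 567.7 -268.2] size [61.6 55.5] ang 8.6 z [26.7 57.3 68.3]
[396 174] 28 c [ 569.1 -442.4] size [46.2 10. ] ang 11.3 z [20.2 21.3 24.3]
[389 231] 181 c [ 426.4 -425. ] size [28.3 33.5] ang 88.1 z [25.2 46.7 71.4]
[ 75 248] 475 c [392.2 355.7] size [51.9 53.1] ang 84.4 z [29.  63.1 67.3]
mov0.055 304 c [ 567.8 -268.4] size [61.5 55.2] ang 8.6 z [55.9 61.7 69.5]
mov0.03 473 c [ 567.7 -268.2] size [61.6 55.5] ang 8.6 z [35.6 58.5 68.4]
apron 2037 c [533.6 203.8] size [368.4 394.6] ang 4.3 z [ 8.  11.4 14.8]
top>85 875 c [521.3 201.4] size [203.9  97.1] ang 28.6 z [85.5 88.  91.6]
scene bench 0.0008777828915740304
[330  99] 310 c [398.7 356. ] size [54.8 56.8] ang 67.1 z [25.7 58.  67.5]
[284 137] 1348 c [525.1 201.8] size [207.1 100.7] ang 29.2 z [25.5 76.2 90.6]
[103 210] 189 c [ 433.2 -427.7] size [30.2 34.1] ang 2.3 z [23.9 45.6 70.4]
[170 215] 459 c [ 571.6 -267.5] size [64.9 55.2] ang 8.3 z [27.2 57.2 68.4]
[120 261] 32 c [ 574.7 -442. ] size [37.6 11.5] ang 13.3 z [20.1 21.1 23.4]
[188 275] 190 c [ 719.  -289.5] size [23.6 74.6] ang 3.7 z [20.7 23.4 27.6]
[131 276] 83 c [ 646.6 -427.9] size [38.9 38.9] ang 12.7 z [20.2 21.4 24.1]
mov0.055 263 c [ 570.4 -267.6] size [62.6 55.1] ang 8.3 z [55.7 61.5 69. ]
mov0.03 425 c [ 571.6 -267.5] size [64.9 55.2] ang 8.3 z [34.9 58.4 68.6]
apron 1440 c [546.6 201.3] size [394.6 392.8] ang 89.5 z [ 7.6 11.4 15. ]
top>85 520 c [524.9 201.9] size [204.   99.9] ang 29.5 z [85.4 88.  91.8]
```

View pics/crop1.png

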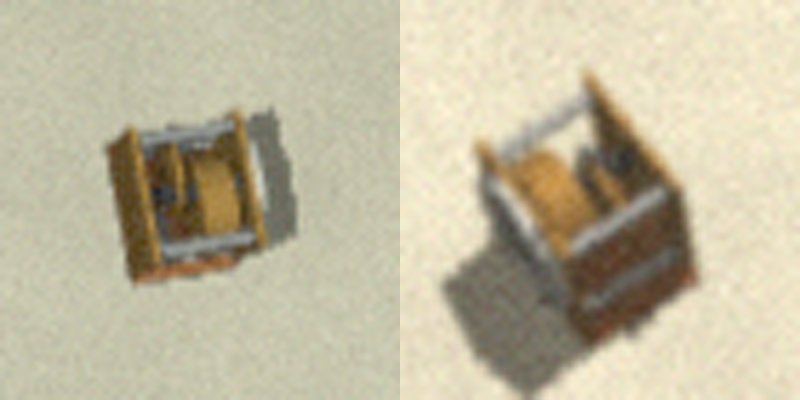

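The white dial edge is on the right plate in the top crop, so the dial faces world -y and the back faces +y, which is already the right way round. Movement yaw is about 98.5°. Now the case pose and the door.

Run:
```python
from h import *
def rect(P,m,tag):
    l=cv2.connectedComponentsWithStats(m.astype(np.uint8)); i=1+np.argmax(l[2][1:,4]); m=l[1]==i
    q=P[m][:,:2].astype(np.float32)*1000; r=cv2.minAreaRect(q); print(tag,m.sum(),"c",np.round(r[0],1),"size",np.round(r[1],1),"ang",round(r[2],2),"z",round(np.median(P[m][:,2])*1000,1)); print(np.round(cv2.boxPoints(r)).tolist())
for n in("top","scene"):
    f=np.load(n+"0.npz");P=f["P"];im=f["im"].astype(int)
    X,Y,Z=P[...,0],P[...,1],P[...,2]
    near=(X>.35)&(X<.7)&(Y>.05)&(Y<.35)
    brown=(im.sum(-1)<170)&(im[...,0]>1.3*im[...,2])
    rect(P,near&brown&(Z>.004)&(Z<.02),n+" apron")
    rect(P,near&(Z>.08)&(Y>.205),n+" roof")
    rect(P,near&(Z>.03)&(Y<.20),n+" door")
    rect(P,near&(Z>.08)&(Y<.20),n+" doortop")
```

```text
top apron 1875 c [554.2 154. ] size [127.8 113.4] ang 83.25 z 11.5
[[490.0, 97.0], [603.0, 84.0], [618.0, 211.0], [505.0, 224.0]]
top roof 766 c [563.6 226.3] size [53.4 98.1] ang 83.19 z 87.6
[[512.0, 206.0], [609.0, 194.0], [615.0, 247.0], [518.0, 259.0]]
top door 171 c [481.  155.6] size [103.5  16. ] ang 53.98 z 87.5
[[444.0, 118.0], [457.0, 109.0], [518.0, 193.0], [505.0, 202.0]]
top doortop 117 c [483.5 152.8] size [101.3   7.7] ang 53.87 z 88.6
[[451.0, 114.0], [457.0, 110.0], [516.0, 191.0], [510.0, 196.0]]
scene apron 1422 c [559.6 176.1] size [171.8 118.6] ang 83.51 z 11.7
[[491.0, 97.0], [609.0, 84.0], [628.0, 255.0], [510.0, 268.0]]
scene roof 454 c [565.7 228.9] size [ 52.9 104.3] ang 86.19 z 87.2
[[512.0, 206.0], [616.0, 199.0], [619.0, 252.0], [515.0, 259.0]]
scene door 491 c [488.1 155.5] size [105.8  15.6] ang 54.91 z 62.9
[[451.0, 117.0], [464.0, 108.0], [525.0, 194.0], [512.0, 203.0]]
scene doortop 120 c [487.2 154.7] size [100.1  15. ] ang 54.15 z 86.9
[[452.0, 119.0], [464.0, 110.0], [523.0, 191.0], [510.0, 200.0]]
```

Emit:
{"name": "send_rows", "arguments": {
  "targets": [
    [1,0.04,-0.025,0,0.1],
    [1,0.04,-0.025,0,0.1],
    [1,0.04,-0.025,0,0.1],
    [1,0.04,-0.025,0,0.1],
    [1,0.04,-0.025,0,0.1]
  ]
}}

```text
time: 0.6
tool_pos: [0.4233, 0.3494, 0.2264]
tool_rot: [-3.141, -0.001, -3.074]
contact_force: [1.7, 1.1, -0.7]
opening: 0.0919
grip_force: 0.0
```

Emit:
{"name": "send_rows", "arguments": {
  "targets": [
    [1,0.03,-0.035,0,0.085],
    [1,0.03,-0.035,0,0],
    [1,0.03,-0.035,0,0],
    [1,0.03,-0.035,0,0],
    [1,0.02,-0.04,0,0]
  ]
}}

```text
time: 1.1
tool_pos: [0.5634, 0.1692, 0.2261]
tool_rot: [3.141, -0.0, -2.993]
contact_force: [0.3, 1.2, -0.6]
opening: 0.0917
grip_force: 0.0
```

Emit:
{"name": "send_rows", "arguments": {
  "targets": [
    [1,0.007,-0.045,0,0],
    [1,0,-0.045,0,0],
    [1,0,-0.045,0,0],
    [1,0,-0.045,0,0],
    [1,0,-0.045,0,0]
  ]
}}

```text
time: 1.6
tool_pos: [0.5686, -0.056, 0.2264]
tool_rot: [3.141, -0.001, -2.993]
contact_force: [-0.4, -0.4, -0.3]
opening: 0.0919
grip_force: 0.0
```

Emit:
{"name": "send_rows", "arguments": {
  "targets": [
    [1,0,-0.045,0,0],
    [1,0,-0.045,0,0],
    [1,0,-0.045,0,0],
    [1,0,-0.04,0,0],
    [1,0,0,0,0]
  ]
}}

```text
time: 2.1
tool_pos: [0.5682, -0.2343, 0.2257]
tool_rot: [-3.141, -0.001, -2.999]
contact_force: [1.4, 0.2, -0.5]
opening: 0.0913
grip_force: 0.0
```

```bash
cat >> h.py <<'E'
from scipy.spatial.transform import Rotation as Ro
def wcloud():
    s=observe(); im,d=read_camera("wrist"); c=calibration("wrist"); K=np.array(c["intrinsics"]); H=np.array(c["hand_eye"])
    v,u=np.mgrid[:384,:512]; a=(u-K[0,2])/K[0,0]; b=(v-K[1,2])/K[1,1]; th=np.hypot(a,b)+1e-9; t=np.tan(np.minimum(th,1.45))/th
    p=np.stack([a*t*d,-b*t*d,-d],-1); p=p@H[:3,:3].T+H[:3,3]
    P=p@Ro.from_euler("xyz",s["tool_rot"]).as_matrix().T+s["tool_pos"]; P[(d==0)|(th>1.3)]=np.nan
    return im,P,s
def rect(P,m,tag):
    q=P[m][:,:2].astype(np.float32)*1000; r=cv2.minAreaRect(q); print(tag,m.sum(),"c",np.round(r[0],1),"size",np.round(r[1],1),"ang",round(r[2],2),"z",np.round(np.percentile(P[m][:,2],[5,50,95])*1000,1))
def big(m):
    l=cv2.connectedComponentsWithStats(m.astype(np.uint8)); return l[1]==1+np.argmax(l[2][1:,4])
E
python3 - <<'E'
from h import *
im,P,s=wcloud(); np.savez("w1.npz",im=im,P=P)
X,Y,Z=P[...,0],P[...,1],P[...,2]
n=(abs(X-.569)<.08)&(abs(Y+.268)<.08)
print("bench",np.nanmedian(Z[n&(Z<.015)]),s["tool_pos"],s["tool_rot"])
for lo in(.02,.04,.06): rect(P,big(n&(Z>lo)&(Z<.09)),lo)
cv2.imwrite("pics/w1.png",cv2.resize(im[:,:,::-1],(640,480)))
E
```

```text
bench 0.0005937524708219399 [ 0.5682105  -0.23429272  0.22566655] [-3.14073608e+00 -1.29776150e-03 -2.99871660e+00]
0.02 2005 c [ 569.3 -267.6] size [62.9 53.9] ang 8.27 z [33.5 59.8 68.4]
0.04 1797 c [ 569.2 -267.7] size [62.7 53.6] ang 8.58 z [45.4 60.7 68.5]
0.06 901 c [ 568.9 -268. ] size [61.5 53.6] ang 7.88 z [60.8 63.9 68.8]
```

View pics/w1.png

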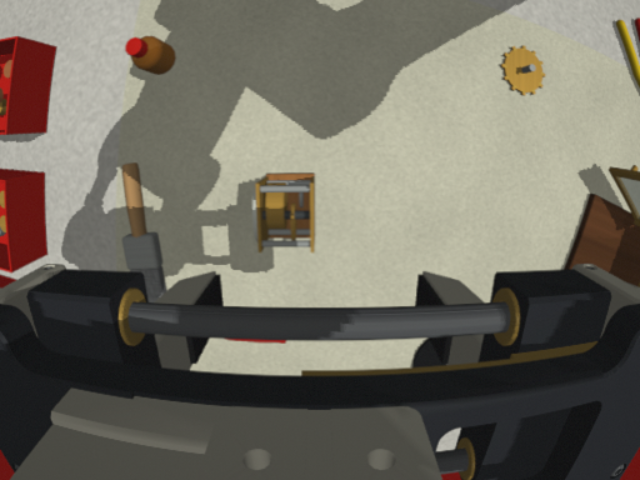

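The wrist picture shows the movement upright at (286,212). Its measured centre is (569.1, -267.8) mm with the top at 68, which agrees with both fixed cameras and the stated size. Descending to grip.

Emit:
{"name": "send_rows", "arguments": {
  "targets": [
    [1,0.001,-0.033,0,0],
    [1,0,0,-0.045,0.005],
    [1,0,0,-0.045,0],
    [1,0,0,-0.045,0],
    [1,0,0,-0.03,0]
  ]
}}

```text
time: 2.65
tool_pos: [0.5688, -0.2598, 0.0583]
tool_rot: [3.138, -0.003, -2.987]
contact_force: [1.3, -0.4, 0.6]
opening: 0.0919
grip_force: 0.0
```

Emit:
{"name": "send_rows", "arguments": {
  "targets": [
    [1,0,0,-0.015,0],
    [1,0,0,-0.01,0],
    [1,0,0,0,0]
  ]
}}

```text
time: 2.95
tool_pos: [0.5696, -0.2608, 0.0355]
tool_rot: [3.14, -0.002, -2.987]
contact_force: [0.3, -0.2, 0.6]
opening: 0.0918
grip_force: 0.0
```

Emit:
{"name": "send_rows", "arguments": {
  "targets": [
    [0.5,0,0,0,0],
    [0.5,0,0,0,0],
    [0.5,0,0,0,0],
    [0.5,0,0,0,0],
    [0.5,0,0,0,0]
  ],
  "grip_force": 25
}}

```text
time: 3.45
tool_pos: [0.5707, -0.2632, 0.0375]
tool_rot: [-3.139, 0.002, -2.988]
contact_force: [1.4, -4.2, -0.1]
opening: 0.0565
grip_force: 1.6
```

Emit:
{"name": "send_rows", "arguments": {
  "targets": [
    [0.3,0,-0.004,0,0],
    [0.3,0,0,0,0],
    [0.3,0,0,0,0],
    [0.3,0,0,0,0],
    [0.3,0,0,0,0]
  ]
}}

```text
time: 3.95
tool_pos: [0.5705, -0.2657, 0.0375]
tool_rot: [3.141, 0.001, -2.989]
contact_force: [0.1, 3.3, 5.2]
opening: 0.0536
grip_force: 25.0
```

Emit:
{"name": "send_rows", "arguments": {
  "targets": [
    [0.3,0,0,0.02,0],
    [0.3,0,0,0.04,0],
    [0.3,0,0,0.04,0],
    [0.3,0,0.01,0.04,0],
    [0.3,0,0.03,0.02,0]
  ]
}}

```text
time: 4.45
tool_pos: [0.5705, -0.2286, 0.1995]
tool_rot: [-3.139, 0.003, -2.991]
contact_force: [0.1, 0.6, -4.4]
opening: 0.054
grip_force: 25.0
```

Emit:
{"name": "send_rows", "arguments": {
  "targets": [
    [0.3,0,0.04,0,-0.07],
    [0.3,0,0.045,0,-0.07],
    [0.3,0,0.045,0,-0.07],
    [0.3,0,0.045,0,-0.061],
    [0.3,0,0.04,0,0]
  ]
}}

```text
time: 4.95
tool_pos: [0.5689, -0.0091, 0.1957]
tool_rot: [3.141, -0.003, 3.022]
contact_force: [0.8, -0.2, -5.3]
opening: 0.0537
grip_force: 25.0
```

Emit:
{"name": "send_rows", "arguments": {
  "targets": [
    [0.3,-0.005,0.04,0,0],
    [0.3,-0.005,0.04,0,0],
    [0.3,-0.005,0.02,0,0],
    [0.3,0,0,0,0],
    [0.3,0,0,0,0]
  ]
}}

```text
time: 5.45
tool_pos: [0.5545, 0.0888, 0.1959]
tool_rot: [-3.141, -0.002, 3.025]
contact_force: [-0.5, -0.1, -4.9]
opening: 0.0542
grip_force: 25.0
```

Run:
```python
from h import *
im,P,s=wcloud(); np.savez("w2.npz",im=im,P=P)
X,Y,Z=P[...,0],P[...,1],P[...,2]
print(s["tool_pos"],s["tool_rot"],s["opening"])
n=(X>.4)&(X<.72)&(Y>.05)&(Y<.33)
I=im.astype(int); brown=(I[...,0]>1.3*I[...,2])
rect(P,big(n&(Z>.006)&(Z<.02)),"apron"); rect(P,big(n&(Z>.08)&(Z<.1)&(Y>.205)),"roof")
rect(P,big(n&(Z>.08)&(Z<.1)&(Y<.19)),"door")
cv2.imwrite("pics/w2.png",cv2.resize(im[:,:,::-1],(640,480)))
```

```text
[0.55445825 0.08882065 0.19591129] [-3.14101759e+00 -2.02600817e-03  3.02495002e+00] 0.05415172077465818
apron 7150 c [555.9 161.2] size [141.2 110.2] ang 82.09 z [10.7 11.9 13.2]
roof 3598 c [558.1 228.4] size [54.1 86.9] ang 83.9 z [86.8 88.  89.3]
door 794 c [483.6 152.7] size [97.   8.9] ang 54.19 z [83.4 88.8 90.3]
```

View pics/w2.png

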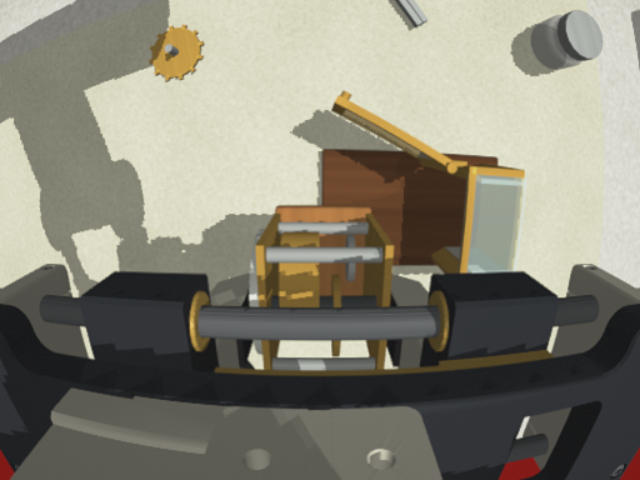

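The movement hangs upright in the grip, with the apron and case to its right; its far half is hidden. Refining the case frame from the visible edges.

Run:
```python
from h import *
a=np.radians(83.2); ux=np.array([np.cos(a),np.sin(a)]); uy=np.array([-ux[1],ux[0]])
for f in("w1.npz","w2.npz","top0.npz","scene0.npz"):
    g=np.load(f);P=g["P"]; Q=(P[...,:2]-[.561,.1997]); cx=Q@ux*1e3; cy=Q@uy*1e3; Z=P[...,2]*1e3
    def edge(m,along,val,hi,lab):
        # per bin extreme, then line fit
        b=np.round(along[m]/4); e=[]
        for k in np.unique(b):
            v=val[m][b==k]
            if len(v)>=2: e.append((k*4,v.max() if hi else v.min()))
        if len(e)<4: return
        e=np.array(e); med=np.median(e[:,1]); e=e[abs(e[:,1]-med)<4]; s=np.polyfit(e[:,0],e[:,1],1)
        print(f,lab,"med",round(med,1),"slope deg",round(np.degrees(s[0]),2),len(e))
    ap=(Z>7)&(Z<17)
    edge(ap&(abs(cy)<50)&(cx<-60)&(cx>-130),cy,cx,False,"apron front -110")
    edge(ap&(cx>-100)&(cx<-10)&(cy>30)&(cy<75),cx,cy,True,"apron y+56")
    edge(ap&(cx>-100)&(cx<-10)&(cy<-30)&(cy>-75),cx,cy,False,"apron y-56")
    rf=(Z>84)&(Z<98)
    edge(rf&(abs(cy)<42)&(cx>-9)&(cx<70),cy,cx,False,"roof x0")
    edge(rf&(abs(cy)<42)&(cx>-9)&(cx<70),cy,cx,True,"roof x53")
    edge(rf&(cx>4)&(cx<50)&(cy>30)&(cy<65),cx,cy,True,"roof y+49")
    edge(rf&(cx>4)&(cx<50)&(cy<-30)&(cy>-65),cx,cy,False,"roof y-49")
```

```text
w1.npz apron front -110 med -109.5 slope deg 0.45 24
w1.npz apron y+56 med 55.4 slope deg -0.09 14
w1.npz apron y-56 med -32.3 slope deg -0.2 10
w2.npz apron front -110 med -108.3 slope deg 1.83 12
w2.npz apron y+56 med 55.5 slope deg -1.92 17
w2.npz apron y-56 med -54.7 slope deg -0.8 7
w2.npz roof x0 med 0.8 slope deg 0.33 20
w2.npz roof x53 med 54.3 slope deg 0.38 20
w2.npz roof y+49 med 48.5 slope deg 0.19 12
w2.npz roof y-49 med -36.8 slope deg 0.13 12
top0.npz apron front -110 med -109.3 slope deg 0.28 25
top0.npz apron y+56 med 55.7 slope deg -0.77 18
top0.npz apron y-56 med -53.7 slope deg -0.11 23
top0.npz roof x0 med -0.1 slope deg 0.3 21
top0.npz roof x53 med 51.8 slope deg 0.87 21
top0.npz roof y+49 med 48.6 slope deg -0.47 12
top0.npz roof y-49 med -47.4 slope deg -0.58 12
scene0.npz apron front -110 med -108.4 slope deg 0.26 25
scene0.npz apron y+56 med 52.1 slope deg -1.45 13
scene0.npz apron y-56 med -57.7 slope deg -0.82 22
scene0.npz roof x0 med 2.0 slope deg 0.71 20
scene0.npz roof x53 med 52.8 slope deg -1.75 17
scene0.npz roof y+49 med 46.4 slope deg -4.95 11
scene0.npz roof y-49 med -50.5 slope deg -1.81 11
```

Emit:
{"name": "send_rows", "arguments": {
  "targets": [
    [0.3,0.001,0.04,0,-0.01],
    [0.3,0,0.012,0,0],
    [0.3,0,0,-0.04,0],
    [0.3,0,0,-0.04,0],
    [0.3,0,0,-0.03,0]
  ]
}}

```text
time: 6.0
tool_pos: [0.5553, 0.1395, 0.0843]
tool_rot: [-3.141, -0.002, 3.013]
contact_force: [-0.0, -0.6, -4.6]
opening: 0.054
grip_force: 25.0
```

Emit:
{"name": "send_rows", "arguments": {
  "targets": [
    [0.3,0,0,-0.02,0],
    [0.3,0,0,-0.01,0],
    [0.3,0,0,0,0],
    [0.3,0,0,0,0]
  ]
}}

```text
time: 6.4
tool_pos: [0.557, 0.1403, 0.0576]
tool_rot: [3.141, 0.001, 3.013]
contact_force: [0.4, 0.7, -5.0]
opening: 0.0543
grip_force: 25.0
```

Emit:
{"name": "send_rows", "arguments": {
  "targets": [
    [0.3,-0.002,0,-0.004,0],
    [0.3,0,0,-0.002,0],
    [0.3,0,0,-0.001,0],
    [0.3,0,0,0,0]
  ]
}}

```text
time: 6.8
tool_pos: [0.5541, 0.1408, 0.0499]
tool_rot: [3.141, 0.0, 3.014]
contact_force: [0.4, 0.5, -4.7]
opening: 0.0539
grip_force: 25.0
```

Emit:
{"name": "send_rows", "arguments": {
  "targets": [
    [0.3,0.001,0,-0.001,0],
    [0.3,0,0,-0.001,0],
    [0.3,0,0,0,0]
  ]
}}

```text
time: 7.1
tool_pos: [0.5548, 0.1408, 0.0495]
tool_rot: [3.142, -0.0, 3.014]
contact_force: [-6.3, -0.2, 9.7]
opening: 0.0545
grip_force: 25.0
```

Emit:
{"name": "send_rows", "arguments": {
  "targets": [
    [0.65,0,0,0,0],
    [0.7,0,0,0,0],
    [0.75,0,0,0,0],
    [0.75,0,0,0,0]
  ]
}}

```text
time: 7.5
tool_pos: [0.5553, 0.1408, 0.0478]
tool_rot: [3.141, 0.0, 3.014]
contact_force: [0.0, 0.0, -0.0]
opening: 0.0682
grip_force: 0.0
```

Emit:
{"name": "send_rows", "arguments": {
  "targets": [
    [0.75,0,0,0.02,0],
    [0.75,0,0,0.04,0],
    [0.75,0,0,0.04,0],
    [0.75,0,-0.02,0.04,0.1],
    [0.75,0,-0.04,0.01,0.14]
  ]
}}

```text
time: 8.0
tool_pos: [0.5572, 0.0822, 0.2026]
tool_rot: [-3.141, 0.009, -3.021]
contact_force: [1.4, -1.0, 0.1]
opening: 0.0687
grip_force: 0.0
```

Emit:
{"name": "send_rows", "arguments": {
  "targets": [
    [0.3,0,-0.04,0,0.14],
    [0.3,0,-0.02,0,0.14],
    [0.3,0,0,0,0.14],
    [0.3,0,0,0,0.14],
    [0.3,0,0,0,0.14]
  ]
}}

```text
time: 8.5
tool_pos: [0.5551, 0.0203, 0.1977]
tool_rot: [3.141, 0.0, -2.324]
contact_force: [0.1, -0.6, -0.5]
opening: 0.0336
grip_force: 0.0
```

Emit:
{"name": "send_rows", "arguments": {
  "targets": [
    [0.3,0,0,0,0.14],
    [0.3,0,0,0,0.14],
    [0.3,0,0,0,0.14],
    [0.3,0,0,0,0.14],
    [0.3,0,0,0,0.07]
  ]
}}

```text
time: 9.0
tool_pos: [0.5553, 0.0225, 0.1976]
tool_rot: [3.142, -0.003, -1.702]
contact_force: [0.3, 0.1, 0.1]
opening: 0.0278
grip_force: 0.0
```

```bash
cat > m.py <<'E'
from h import *
import sys
a=np.radians(82.8); ux=np.array([np.cos(a),np.sin(a)]); uy=np.array([-ux[1],ux[0]])
im,P,s=wcloud(); print(s["tool_pos"],s["tool_rot"],s["opening"],s["time"],s["qpos"][5])
Q=P[...,:2]-[.561,.2002]; C=np.stack([Q@ux,Q@uy,P[...,2]],-1); x,y,z=np.moveaxis(C,-1,0)
def R(m,t):
    if m.sum()>20: rect(C,big(m),t)
R((abs(y)<.048)&(x>-.14)&(x<-.02)&(z>.04)&(z<.09),"mov case frame")
R((abs(y)<.048)&(x>-.14)&(x<-.02)&(z>.072)&(z<.09),"mov top")
R((y<.056)&(y>-.056)&(x>.005)&(x<.07)&(z>.084)&(z<.097),"roof")
R((y>.05)&(y<.2)&(x<-.01)&(x>-.14)&(z>.08)&(z<.1),"door")
cv2.imwrite(f"pics/{sys.argv[1]}.png",cv2.resize(im[:,:,::-1],(640,480)))
E
python3 m.py w3
```

```text
[0.55532124 0.02245166 0.19763058] [ 3.14155595e+00 -2.82425840e-03 -1.70157589e+00] 0.027814333294235615 9.0 -3.105693949207376
mov case frame 971 c [-59.   -2.7] size [54.3 48.7] ang 89.08 z [47.9 69.3 80. ]
mov top 255 c [-65.5  -8.3] size [36.8 41.8] ang 1.33 z [72.8 75.4 80.4]
```

View pics/w3.png

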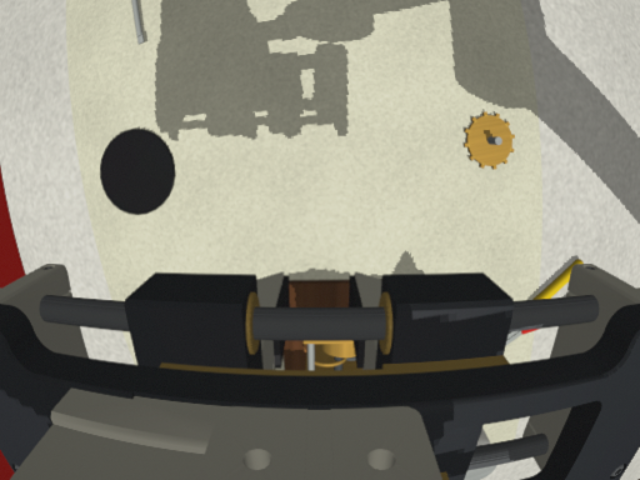

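The wrist view is mostly blocked, and joint 6 is close to its limit (going to +y eases it). The fixed cameras can check the placing.

Emit:
{"name": "send_rows", "arguments": {
  "targets": [
    [0.35,-0.008,0.03,0,0],
    [0.35,0,0.025,0,0],
    [0.35,0,0,0,0]
  ]
}}

```text
time: 9.35
tool_pos: [0.547, 0.08, 0.1977]
tool_rot: [3.141, -0.002, -1.7]
contact_force: [-0.1, -0.7, 0.0]
opening: 0.032
grip_force: 0.0
```

```bash
cat > f.py <<'E'
from h import *
import sys
a=np.radians(82.8); ux=np.array([np.cos(a),np.sin(a)]); uy=np.array([-ux[1],ux[0]])
s=observe(); t=s["tool_pos"][:2]-[.561,.2002]; print("tcp case",np.round([t@ux*1e3,t@uy*1e3,s["tool_pos"][2]*1e3],1),"yaw",s["tool_rot"],"q6",s["qpos"][5],s["time"])
out=[]
for n in("top","scene"):
    im,P,c=cloud(n); Q=P[...,:2]-[.561,.2002]; C=np.stack([Q@ux,Q@uy,P[...,2]],-1); x,y,z=np.moveaxis(C,-1,0)
    print(n)
    for t,m in(("mov",(abs(y)<.048)&(x>-.14)&(x<-.012)&(z>.04)&(z<.085)),("roof",(abs(y)<.056)&(x>.006)&(x<.07)&(z>.084)&(z<.097)),("door",(y>.03)&(y<.16)&(x<-.005)&(x>-.14)&(z>.08)&(z<.1))):
        if m.sum()>20: rect(C,big(m),t)
    k=im[90:260,60:260] if n=="top" else im[100:210,250:390]
    out.append(cv2.resize(k[:,:,::-1],(400,400)))
cv2.imwrite(f"pics/{sys.argv[1]}.png",np.hstack(out))
E
python3 f.py f1
```

```text
tcp case [-121.    -1.2  197.7] yaw [ 3.14147618e+00 -1.79958126e-03 -1.69988474e+00] q6 -3.0042306681363544 9.35
top
mov 51 c [-37.8  18.4] size [ 9.  27.8] ang 12.19 z [43.8 73.6 80.6]
roof 160 c [19.1 28.6] size [42.4 25.9] ang 89.89 z [85.2 87.6 91.1]
door 42 c [-26.3  54. ] size [ 9.1 34.5] ang 65.01 z [82.4 89.1 92.6]
scene
mov 435 c [-50.6   6.1] size [76.9 81.2] ang 0.07 z [43.3 67.9 80.9]
roof 406 c [30.  -1.9] size [ 47.9 100.7] ang 0.46 z [84.5 87.9 91.6]
door 30 c [-87.9  85.8] size [10.8 23.8] ang 62.86 z [80.5 87.8 90.6]
```

View pics/f1.png

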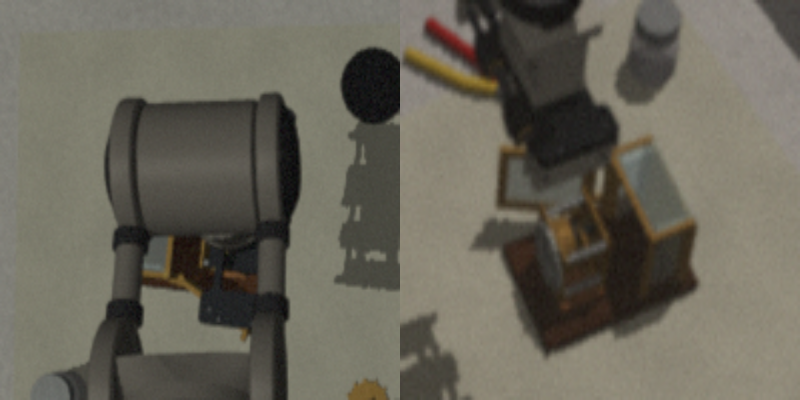

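The scene crop on the right shows the movement upright on the apron, dial outward. Measuring its offset from the roof in the same view.

Run:
```python
from h import *
a=np.radians(82.8); ux=np.array([np.cos(a),np.sin(a)]); uy=np.array([-ux[1],ux[0]])
im,P,c=cloud("scene"); Q=P[...,:2]-[.561,.2002]; C=np.stack([Q@ux,Q@uy,P[...,2]],-1)*1e3; x,y,z=np.moveaxis(C,-1,0)
for zl,zh in((60,84),(72,84),(74,79)):
    m=big((abs(y)<40)&(x>-100)&(x<-20)&(z>zl)&(z<zh)); rect(C/1e3,m,(zl,zh))
    # dial/front plate line & back plate
    for lo,hi,pick in((-95,-75,"front"),(-45,-22,"back")):
        q=m&(x>lo)&(x<hi); v=y[q]; print(pick,q.sum(),"y range",np.round(np.percentile(v,[2,98]),1),"fit slope",np.round(np.degrees(np.polyfit(y[q],x[q],1)[0]),1) if q.sum()>10 else None)
```

```text
(60, 84) 293 c [-59.5  -2.3] size [56.4 64.1] ang 0.18 z [62.4 72.2 79.7]
front 96 y range [-33.2  27.2] fit slope 0.3
back 82 y range [-31.8  26.3] fit slope -1.0
(72, 84) 138 c [-59.3  -1.7] size [57.6 61.2] ang 2.03 z [72.6 76.  81. ]
front 55 y range [-31.6  25.8] fit slope 0.9
back 45 y range [-29.9  27.6] fit slope -1.5
(74, 79) 32 c [-81.3  -0.1] size [49.9 12.2] ang 78.81 z [74.4 76.5 78.6]
front 31 y range [-21.6  24.3] fit slope 4.8Traceback (most recent call last):
  File "<stdin>", line 8, in <module>
    return _quantile_unchecked(
        a, q, axis, out, overwrite_input, method, keepdims, weights)
    return _ureduce(a,
                    func=_quantile_ureduce_func,
    ...<5 lines>...
                    overwrite_input=overwrite_input,
                    method=method)
    r = func(a, **kwargs)
    result = _quantile(arr,
                       quantiles=q,
    ...<2 lines>...
                       out=out,
                       weights=wgt)
    slices_having_nans = np.isnan(arr[-1, ...])
                                  ~~~^^^^^^^^^
IndexError: index -1 is out of bounds for axis 0 with size 0
```

Emit:
{"name": "send_rows", "arguments": {
  "targets": [
    [0.35,0,0,-0.045,0],
    [0.35,0,0,-0.045,0],
    [0.35,0,0,-0.045,0],
    [0.35,0,0,-0.02,0],
    [0.35,0,0,0,0]
  ]
}}

```text
time: 10.0
tool_pos: [0.5452, 0.0766, 0.0396]
tool_rot: [3.135, -0.004, -1.704]
contact_force: [-0.5, -0.4, 0.4]
opening: 0.0321
grip_force: 0.0
```

Emit:
{"name": "send_rows", "arguments": {
  "targets": [
    [0.35,0,0,-0.003,0],
    [0.35,0.001,0.008,0,0],
    [0.35,0.001,0.008,0,0],
    [0.35,0,0,0,0]
  ]
}}

```text
time: 10.4
tool_pos: [0.5501, 0.0949, 0.041]
tool_rot: [-3.139, -0.002, -1.701]
contact_force: [-0.2, -1.1, 0.0]
opening: 0.0322
grip_force: 0.0
```

Emit:
{"name": "send_rows", "arguments": {
  "targets": [
    [0.35,-0.002,0.004,-0.005,0],
    [0.35,0.0005,0.004,0,0],
    [0.35,0.0005,0.004,0,0],
    [0.35,0.0005,0.004,0,0],
    [0.35,0.0005,0.004,0,0]
  ]
}}

```text
time: 10.9
tool_pos: [0.5492, 0.1138, 0.0346]
tool_rot: [3.141, -0.003, -1.702]
contact_force: [0.2, -2.2, -0.8]
opening: 0.0322
grip_force: 1.2
```

Emit:
{"name": "send_rows", "arguments": {
  "targets": [
    [0.35,0.0006,0.005,0,0],
    [0.35,0.0006,0.005,0,0],
    [0.35,0.0006,0.005,0,0],
    [0.35,0.0006,0.005,0,0],
    [0.35,0,0,0,0]
  ]
}}

```text
time: 11.4
tool_pos: [0.5518, 0.1346, 0.0348]
tool_rot: [-3.141, -0.002, -1.702]
contact_force: [0.8, 0.0, 0.8]
opening: 0.0319
grip_force: 0.0
```

```bash
python3 f.py f2
```

```text
tcp case [-66.2   0.9  34.8] yaw [-3.14127108e+00 -2.17191634e-03 -1.70186092e+00] q6 -2.9031107877839313 11.4
top
roof 100 c [26.7 39.7] size [19.9 41.1] ang 89.64 z [84.5 87.5 92.2]
door 24 c [-20.2  51.3] size [ 6.9 19.3] ang 50.35 z [84.3 90.2 92.8]
scene
mov 14 c [-77.3 -26.9] size [ 3.1 13.2] ang 8.67 z [45.2 53.3 62.4]
roof 370 c [30.2 -1.8] size [100.5  47.6] ang 88.99 z [85.  87.9 91.6]
door 17 c [-93.6  86.7] size [ 8.5 15.7] ang 35.74 z [81.  85.4 90. ]
```

Emit:
{"name": "send_rows", "arguments": {
  "targets": [
    [0.35,0.0006,0.005,0,0],
    [0.35,0.0006,0.005,0,0],
    [0.35,0.0006,0.005,0,0],
    [0.35,0.0006,0.005,0,0],
    [0.35,0,0,0,0]
  ]
}}

```text
time: 12.0
tool_pos: [0.5543, 0.1546, 0.0348]
tool_rot: [-3.141, -0.002, -1.702]
contact_force: [0.2, -0.3, -0.6]
opening: 0.0318
grip_force: 0.0
```

Emit:
{"name": "send_rows", "arguments": {
  "targets": [
    [0.35,0.0006,0.005,0,0],
    [0.35,0.0006,0.005,0,0],
    [0.35,0.0006,0.005,0,0],
    [0.35,0,0,0,0]
  ]
}}

```text
time: 12.4
tool_pos: [0.5559, 0.1697, 0.0347]
tool_rot: [-3.141, -0.002, -1.702]
contact_force: [0.9, 0.0, 0.5]
opening: 0.0321
grip_force: 0.0
```

Emit:
{"name": "send_rows", "arguments": {
  "targets": [
    [0.35,0.0005,0.004,0,0],
    [0.35,0.0005,0.004,0,0],
    [0.35,0,0.002,0,0],
    [0.35,0,0,0,0]
  ]
}}

```text
time: 12.8
tool_pos: [0.5569, 0.1792, 0.0346]
tool_rot: [-3.141, -0.002, -1.702]
contact_force: [-0.1, -0.8, 0.7]
opening: 0.032
grip_force: 0.4
```

Emit:
{"name": "send_rows", "arguments": {
  "targets": [
    [0.35,0,0.002,0,0],
    [0.35,0,0,0,0]
  ]
}}

```text
time: 13.0
tool_pos: [0.5569, 0.1808, 0.0347]
tool_rot: [-3.141, -0.003, -1.703]
contact_force: [0.5, -2.6, -0.9]
opening: 0.0323
grip_force: 1.2
```

Emit:
{"name": "send_rows", "arguments": {
  "targets": [
    [0.35,0,0.002,0,0],
    [0.35,0,0,0,0]
  ]
}}

```text
time: 13.2
tool_pos: [0.5569, 0.1828, 0.0347]
tool_rot: [-3.142, -0.003, -1.702]
contact_force: [-0.4, -4.3, 0.5]
opening: 0.0324
grip_force: 1.3
```

Emit:
{"name": "send_rows", "arguments": {
  "targets": [
    [0.35,0,0.0015,0,0],
    [0.35,0,0,0,0]
  ]
}}

```text
time: 13.4
tool_pos: [0.5569, 0.1836, 0.0347]
tool_rot: [-3.142, -0.004, -1.702]
contact_force: [0.3, -6.0, 0.7]
opening: 0.0321
grip_force: 3.0
```

Emit:
{"name": "send_rows", "arguments": {
  "targets": [
    [0.35,0,0.001,0,0],
    [0.35,0,0,0,0]
  ]
}}

```text
time: 13.6
tool_pos: [0.557, 0.1836, 0.0347]
tool_rot: [-3.142, -0.005, -1.702]
contact_force: [1.0, -9.6, 1.4]
opening: 0.0321
grip_force: 5.1
```

Emit:
{"name": "send_rows", "arguments": {
  "targets": [
    [0.35,0,0.001,0,0],
    [0.35,0,0,0,0]
  ]
}}

```text
time: 13.8
tool_pos: [0.557, 0.1836, 0.0347]
tool_rot: [-3.142, -0.007, -1.702]
contact_force: [1.9, -13.9, 2.1]
opening: 0.0322
grip_force: 7.3
```

Emit:
{"name": "send_rows", "arguments": {
  "targets": [
    [0.35,-0.001,-0.01,0,0],
    [0.35,-0.003,-0.025,0,0],
    [0.35,-0.004,-0.03,0,0],
    [0.1,0,0,0.04,0],
    [0,0,0,0.045,0]
  ]
}}

```text
time: 14.3
tool_pos: [0.5474, 0.1206, 0.119]
tool_rot: [3.137, -0.003, -1.704]
contact_force: [2.0, 0.5, 0.1]
opening: 0.0205
grip_force: 0.0
```

Emit:
{"name": "send_rows", "arguments": {
  "targets": [
    [0,0,0,0.01,0],
    [0,-0.04,0.015,0,0],
    [0,-0.04,0.015,0,0],
    [0,-0.02,0.012,0,0],
    [0,0,0,0,0]
  ]
}}

```text
time: 14.8
tool_pos: [0.4457, 0.1647, 0.1295]
tool_rot: [3.139, -0.002, -1.7]
contact_force: [0.3, -0.8, -0.4]
opening: 0.0003
grip_force: 0.0
```

```bash
python3 f.py f3
python3 - <<'E'
from h import *
a=np.radians(82.8); ux=np.array([np.cos(a),np.sin(a)]); uy=np.array([-ux[1],ux[0]])
for n in("scene","top"):
    im,P,c=cloud(n); Q=P[...,:2]-[.561,.2002]; C=np.stack([Q@ux,Q@uy,P[...,2]],-1); x,y,z=np.moveaxis(C,-1,0)
    for t,m in(("dial?",(abs(y)<.034)&(x>-.03)&(x<.003)&(z>.025)&(z<.078)),("apron-ish stuff",(abs(y)<.04)&(x>-.1)&(x<-.03)&(z>.02)&(z<.08))):
        print(n,t,m.sum(),np.round(np.percentile(x[m],[5,25,50,75,95])*1e3,1) if m.sum() else "",np.round(np.percentile(y[m],[2,98])*1e3,1) if m.sum() else "")
E
```

```text
tcp case [-49.7 109.9 129.5] yaw [ 3.13916818e+00 -2.21253174e-03 -1.70012681e+00] q6 -2.8180374070132834 14.8
top
roof 536 c [29.9 -3.3] size [47.3 90.4] ang 0.04 z [84.5 87.7 91. ]
door 51 c [-81.4  84. ] size [ 6.4 46.2] ang 62.5 z [83.9 87.9 90.2]
scene
mov 33 c [-17.7  44.6] size [ 7.4 12.7] ang 33.14 z [44.6 64.1 81.7]
roof 399 c [30.5 -3.3] size [ 48.5 105.3] ang 0.0 z [84.8 87.8 92. ]
door 126 c [-54.6  67.1] size [15.6 99.9] ang 62.82 z [81.  86.7 92.5]
scene dial? 164 [-8.  -6.7 -5.5 -3.5 -0.3] [-31.6  28.1]
scene apron-ish stuff 0  
top dial? 55 [-8.5 -7.8 -7.2 -4.1 -1.3] [-28.1  -5.8]
top apron-ish stuff 0
```

View pics/f3.png

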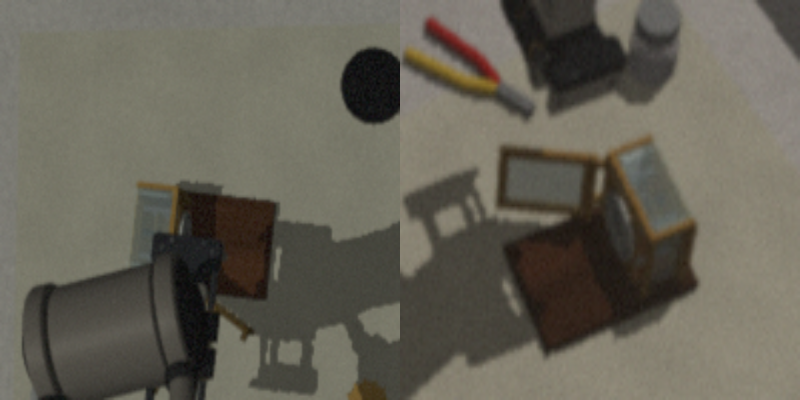

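Both views show the case with the dial about 7 mm proud of the mouth (measured x of -7 to -8), so the movement is home. The door in the scene crop still stands open, at about 2.05 rad. Now I compute the door arc.

```bash
cat > arc.py <<'E'
import numpy as np
a=np.radians(82.8); ux=np.array([np.cos(a),np.sin(a)]); uy=np.array([-ux[1],ux[0]])
def c(t,r=60,g=0):
    d=np.array([-np.sin(t),-np.cos(t)]); n=np.array([-np.cos(t),np.sin(t)])
    p=np.array([-14,49])+r*d+(3+9.5*abs(n[0])+19*abs(n[1])+g)*n
    return (np.array([561,200.2])+p[0]*ux+p[1]*uy),p
prev=None
for t in list(np.arange(2.05,-.01,-.1))+[0]:
    w,p=c(t); print(round(t,2),np.round(w,1),np.round(p,1),"" if prev is None else np.round(w-prev,1)); prev=w
E
python3 arc.py
```

```text
2.05 [456.6 156.9] [-56.1  98.2] 
1.95 [460.5 151.6] [-60.8  93.7] [ 3.9 -5.3]
1.85 [465.  146.7] [-65.1  88.5] [ 4.6 -4.9]
1.75 [470.3 142.2] [-68.9  82.7] [ 5.3 -4.5]
1.65 [476.2 138.3] [-72.   76.4] [ 5.9 -3.9]
1.55 [482.3 135.1] [-74.4  69.9] [ 6.1 -3.2]
1.45 [487.3 132.6] [-76.3  64.6] [ 5.1 -2.5]
1.35 [492.8 130.5] [-77.7  58.9] [ 5.5 -2.1]
1.25 [498.7 128.9] [-78.5  52.9] [ 5.9 -1.5]
1.15 [504.9 128. ] [-78.7  46.6] [ 6.2 -0.9]
1.05 [511.4 127.8] [-78.1  40.1] [ 6.5 -0.2]
0.95 [518.  128.3] [-76.8  33.6] [6.7 0.5]
0.85 [524.8 129.6] [-74.6  27.1] [6.7 1.3]
0.75 [531.5 131.7] [-71.7  20.7] [6.7 2.1]
0.65 [538.  134.7] [-67.9  14.6] [6.5 3. ]
0.55 [544.3 138.5] [-63.3   8.8] [6.3 3.8]
0.45 [550.2 143.2] [-57.9   3.6] [5.9 4.6]
0.35 [555.5 148.6] [-51.9  -1. ] [5.4 5.4]
0.25 [560.2 154.7] [-45.2  -5. ] [4.7 6.1]
0.15 [564.2 161.5] [-38.  -8.] [4.  6.8]
0.05 [567.4 168.7] [-30.4 -10.3] [3.1 7.3]
0 [568.6 172.5] [-26.5 -11. ] [1.2 3.8]
```

Emit:
{"name": "send_rows", "arguments": {
  "targets": [
    [0,0,0,-0.04,0],
    [0,0,0,-0.03,0],
    [0,0,0,-0.008,0],
    [0,0,0,0,0]
  ]
}}

```text
time: 15.4
tool_pos: [0.4488, 0.1627, 0.0507]
tool_rot: [3.139, -0.004, -1.703]
contact_force: [-0.0, 1.0, 0.2]
opening: 0.0004
grip_force: 0.0
```

Emit:
{"name": "send_rows", "arguments": {
  "targets": [
    [0,0.004,-0.003,0,0],
    [0,0.004,-0.003,0,0],
    [0,0.004,-0.005,0,0],
    [0,0.005,-0.005,0,0],
    [0,0.005,-0.0045,0,0]
  ]
}}

```text
time: 15.9
tool_pos: [0.4716, 0.1422, 0.0522]
tool_rot: [-3.141, -0.002, -1.703]
contact_force: [-0.6, 0.1, -0.1]
opening: 0.0004
grip_force: 0.3
```

Emit:
{"name": "send_rows", "arguments": {
  "targets": [
    [0,0.006,-0.004,0,0],
    [0,0.006,-0.003,0,0],
    [0,0.005,-0.0025,0,0],
    [0,0.0055,-0.002,0,0],
    [0,0.006,-0.0015,0,0]
  ]
}}

```text
time: 16.4
tool_pos: [0.4997, 0.1295, 0.0516]
tool_rot: [3.141, -0.003, -1.702]
contact_force: [-0.7, 0.7, 0.1]
opening: 0.0001
grip_force: 0.3
```

```bash
python3 f.py f4
```

```text
tcp case [-77.8  52.   51.6] yaw [ 3.14116557e+00 -2.82022804e-03 -1.70246856e+00] q6 -2.9008358090291257 16.4
top
roof 240 c [ 29.4 -29.4] size [47.1 37.8] ang 0.99 z [84.9 87.9 90.7]
scene
mov 60 c [-99.   17.8] size [17.8 23.8] ang 69.37 z [42.  59.9 83.2]
roof 408 c [30.9 -3.2] size [ 49.3 102.9] ang 0.03 z [84.8 88.  91.9]
```

Emit:
{"name": "send_rows", "arguments": {
  "targets": [
    [0,0.006,-0.001,0,0],
    [0,0.0065,0,0,0],
    [0,0.0065,0.0005,0,0],
    [0,0.0065,0.001,0,0],
    [0,0.0065,0.002,0,0]
  ]
}}

```text
time: 17.0
tool_pos: [0.532, 0.1322, 0.0517]
tool_rot: [-3.142, -0.003, -1.703]
contact_force: [-1.0, 0.2, -0.4]
opening: 0.0003
grip_force: 0.3
```

Emit:
{"name": "send_rows", "arguments": {
  "targets": [
    [0,0.0065,0.003,0,0],
    [0,0.006,0.004,0,0],
    [0,0.006,0.0045,0,0],
    [0,0.0055,0.0055,0,0],
    [0,0,0,0,0]
  ]
}}

```text
time: 17.5
tool_pos: [0.5563, 0.15, 0.0518]
tool_rot: [-3.14, -0.002, -1.702]
contact_force: [-0.3, 0.8, -1.2]
opening: 0.0002
grip_force: 0.0
```

Emit:
{"name": "send_rows", "arguments": {
  "targets": [
    [0,0.004,0.006,0,0],
    [0,0.004,0.007,0,0],
    [0,0.002,0.004,0,0],
    [0,0.001,0.003,0,0],
    [0,0,0,0,0]
  ]
}}

```text
time: 18.0
tool_pos: [0.5665, 0.1697, 0.0517]
tool_rot: [-3.141, -0.003, -1.702]
contact_force: [0.2, -0.0, -0.9]
opening: 0.0006
grip_force: 0.0
```

Emit:
{"name": "send_rows", "arguments": {
  "targets": [
    [0,0,0.0015,0,0],
    [0,0,0,0,0]
  ]
}}

```text
time: 18.2
tool_pos: [0.5663, 0.1707, 0.0518]
tool_rot: [-3.142, -0.003, -1.702]
contact_force: [0.6, 0.2, -0.4]
opening: 0.0007
grip_force: 0.0
```

Emit:
{"name": "send_rows", "arguments": {
  "targets": [
    [0,0,0.0015,0,0],
    [0,0,0,0,0]
  ]
}}

```text
time: 18.4
tool_pos: [0.5663, 0.1722, 0.0517]
tool_rot: [-3.142, -0.003, -1.703]
contact_force: [0.2, -0.0, 0.8]
opening: 0.0004
grip_force: 0.0
```

Contact isn't showing at the stop yet, so I keep pressing in small steps.

Emit:
{"name": "send_rows", "arguments": {
  "targets": [
    [0,0,0.0015,0,0],
    [0,0,0,0,0]
  ]
}}

```text
time: 18.6
tool_pos: [0.5664, 0.1725, 0.0518]
tool_rot: [-3.142, -0.005, -1.702]
contact_force: [-0.0, -5.2, -0.0]
opening: 0.0004
grip_force: 3.0
```

Emit:
{"name": "send_rows", "arguments": {
  "targets": [
    [0,0,0.0015,0,0],
    [0,0,0,0,0]
  ]
}}

```text
time: 18.8
tool_pos: [0.5664, 0.1726, 0.0518]
tool_rot: [3.141, -0.007, -1.702]
contact_force: [0.6, -12.3, 1.7]
opening: 0.0004
grip_force: 6.0
```

Emit:
{"name": "send_rows", "arguments": {
  "targets": [
    [0,0,0.0015,0,0],
    [0,0,0,0,0]
  ]
}}

```text
time: 19.0
tool_pos: [0.5664, 0.1726, 0.0518]
tool_rot: [3.141, -0.009, -1.702]
contact_force: [-0.9, -18.6, 3.5]
opening: 0.0007
grip_force: 9.1
```

The door is hard against its stop at the computed y of 172.5. Backing off, lifting clear and checking.

Emit:
{"name": "send_rows", "arguments": {
  "targets": [
    [0,0,-0.006,0,0],
    [0,-0.002,-0.02,0,0],
    [0,-0.004,-0.04,0,0],
    [0,-0.004,-0.04,0.02,0],
    [0,0,-0.03,0.04,0]
  ]
}}

```text
time: 19.5
tool_pos: [0.5536, 0.0391, 0.1096]
tool_rot: [3.134, -0.003, -1.703]
contact_force: [-0.6, 0.4, 0.9]
opening: 0.0003
grip_force: 0.0
```

Emit:
{"name": "send_rows", "arguments": {
  "targets": [
    [0,0,-0.03,0.04,0.1],
    [0,0,-0.03,0.04,-0.1],
    [0,0,-0.04,0.02,0],
    [0,0,-0.04,0,0],
    [0,0,0,0,0]
  ]
}}

```text
time: 20.0
tool_pos: [0.5602, -0.0557, 0.2086]
tool_rot: [-3.134, -0.072, -1.78]
contact_force: [0.0, -0.1, -0.1]
opening: 0.0003
grip_force: 0.0
```

Run:
```python
from h import *
a=np.radians(82.8); ux=np.array([np.cos(a),np.sin(a)]); uy=np.array([-ux[1],ux[0]])
print(observe()["contact_force"],observe()["time"]); out=[]
for n in("top","scene"):
    im,P,c=cloud(n); Q=P[...,:2]-[.561,.2002]; C=np.stack([Q@ux,Q@uy,P[...,2]],-1); x,y,z=np.moveaxis(C,-1,0)
    print(n); rect(C,big((abs(y)<.055)&(x>-.05)&(x<-.0085)&(z>.075)&(z<.097)),"door top"); rect(C,big((abs(y)<.055)&(x>.005)&(x<.07)&(z>.084)&(z<.097)),"roof")
    k=im[130:250,100:220] if n=="top" else im[110:210,270:370]
    out.append(cv2.resize(k[:,:,::-1],(400,400)))
cv2.imwrite("pics/fin.png",np.hstack(out))
```

```text
[ 0.0463018  -0.06319289 -0.10748606] 20.0
top
door top 140 c [-14.7   2.5] size [100.7   8. ] ang 89.24 z [79.8 87.3 91.7]
roof 730 c [29.   0.7] size [47.9 98.1] ang 0.11 z [84.8 87.7 91. ]
scene
door top 116 c [-14.2  -1.7] size [  8.5 102.4] ang 0.91 z [77.2 87.1 92.2]
roof 421 c [30.  -1.9] size [ 49.7 101.6] ang 0.14 z [84.9 87.7 91.3]
```

View pics/fin.png

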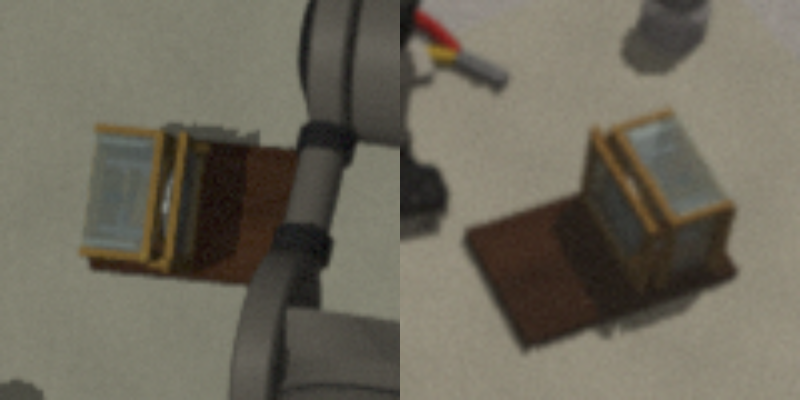

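The door is shut across the mouth and parallel to the case within about 1°. The movement shows behind it and the arm is clear.

```bash
python3 -c "
from cell import hand_in; print(hand_in())"
```

```text
the job is handed in; nothing more can be done
None
```

The movement is fully home in the case with its dial facing the door opening, the door is pressed shut, the arm stayed clear of the other things on the bench, and the job is handed in (no verdict came back).

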